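Index the potential-contact carriage of a conductor test bench by one notch

TASK

On the conductor test bench, lift the contact arm well clear of the sample rod, then pull out the carriage's spring index knob and move the carriage exactly one notch towards the end whose clamp carries the hand wheel, letting the pin drop fully home in that next notch. Only then lower the contact arm until it rests on the rod again. Never slide the carriage with the arm down on the rod, and leave everything else lying around as it is.

Things in the scene. Friction and masses are not known exactly. Their poses are not given: they have to be found in the camera images.
- bench: Fixed conductor test bench: aluminium bed 900 mm long (y), about 180 mm wide (x), top at 55 mm. A sample rod of 12 mm diameter runs along y above it (axis at x 0, z 105 mm). Origin: middle of the bed's underside, on the table; z up, y along the bed, +x away from the operator.
- index_bar (a point): Mouth of the middle notch (14 mm wide and deep) in the steel index bar along the bed's front, on a face sloping 30 degrees down to the operator; the pin starts in it, 59 mm below the knob's centre along the knob's axis. To each side one more such notch is cut in a flush plate set by hand, 42 to 58 mm from this one, each time elsewhere: find it by feel. Plain bar between and beyond.
- wheel_clamp: Brass current clamp on one end of the bed, with a steel hand wheel of 110 mm diameter lying level on top (150 mm over the bed). Fixed. Origin: centre of its underside, about 300 mm from the middle of the bed, at either end. Only shows which way to go; not to be worked.
- plain_clamp: The same brass block 130 x 85 x 90 mm at the other end of the bed, with four hexagon bolt heads and no wheel. Fixed. Origin: centre of its underside.
- knob (a point): Centre of the black index knob, 33 mm across, 30 mm long, at the front of the grey carriage. Its axis leans 30 degrees from vertical towards the operator: it pulls out along (-0.5, 0, 0.866) in the bench's frame. Below it are a bare neck, a 20 mm sleeve whose top is 21 mm below this point, and a 32 mm nut 34 mm below it (pin home).
- plunger (a joint): How far the knob is pulled out, in m: 0 pin home in a notch, 0.012 its end rides on the bar, 0.017 the stop. A spring pulls it home with 7 N at 0, 11 N at the stop. The pin is 12 mm thick with a 1 mm chamfer: set down more than about 1.5 mm off a notch it stays on top of the bar; it snaps in when the carriage is pushed on over the notch, and the carriage then stops dead.
- carriage (a joint): Position of the grey carriage (150 mm along y, plate top 72 mm over the table) along the bench's +y, in m: 0 at the start, the next notches somewhere at +0.042 to +0.058 and -0.042 to -0.058, end stops at +-0.115. It slides stiffly (about 4 N, some 3 N more with the pin riding on the bar) and stays where it is left.
- ball (a point): Centre of the black ball, 28 mm diameter, at the free (operator's) end of the contact arm. With the arm down it is 121 mm above the table and at bench x -65 mm.
- hinge_point (a point): Point on the contact arm's hinge axis, on the carriage, in the arm's mid plane, 115 mm above the table; at the start at bench x 54, y 45 mm. The axis runs along the bench's y. With the arm down the ball is 119 mm from it towards -x and 6 mm higher. The arm's mid plane is 90 mm to the +y side of the knob.
- contact_arm (a joint): Angle of the contact arm, an aluminium bar with a knife edge beneath, in rad: 0 down with its knife on the rod (start), growing as the ball is lifted up and over away from the operator, stop at 1.25. The hinge is stiff (about 2 N at the ball) and the arm stays where it is left.
- rest_block: Loose black vee rest for rods, 60 x 40 x 38 mm, standing on the bed under the rod, about 215 mm from the middle of the bed towards -y. Bystander. Origin: centre of its underside.
- wrench: Loose open-ended wrench, 190 mm, lying on the table in front of the bench. Bystander. Origin: underside.
- screwdriver: Loose screwdriver, 200 mm, lying on the table in front of the bench. Bystander. Origin: underside.
- bottle: Loose white bottle, 60 mm diameter, 160 mm high, in front of the bench. Bystander. Origin: centre of its underside.
- sample_tray: Grey open tray 120 x 200 x 35 mm with rod samples, in front of the bench. Bystander. Origin: centre of its underside.
- brass_block: Loose brass terminal block 70 x 45 x 51 mm, standing on the bed behind the rod, about 200 mm from the middle towards +y. Bystander. Origin: centre of its underside.

How it is judged (in metres and radians):
On the way, in this order (a step that is already met when the one before it is completed fails the run):
1. the contact arm is lifted well clear of the rod (value of joint contact_arm above 0.25 rad), for 0.2 s.
2. the index knob is pulled out so that the pin clears its notch (value of joint plunger above 0.0105 m), for 0.1 s.
3. the carriage is one notch nearer the hand-wheel clamp with the pin fully home, the arm still up (((y of wheel_clamp in the frame of bench above 0 m and value of joint carriage between 0.039 and 0.061 m) or (y of wheel_clamp in the frame of bench below 0 m and value of joint carriage between -0.061 and -0.039 m)) and value of joint plunger below 0.003 m and value of joint contact_arm above 0.2 rad), for 0.2 s.
At the end, for the whole second after the job is handed in: The carriage stands in the next notch towards the hand-wheel clamp (39 to 61 mm from its start), the pin home (knob out less than 3 mm), the contact arm down on the rod (within 0.04 rad), everything at rest (((y of wheel_clamp in the frame of bench above 0 m and value of joint carriage between 0.039 and 0.061 m) or (y of wheel_clamp in the frame of bench below 0 m and value of joint carriage between -0.061 and -0.039 m)) and value of joint plunger below 0.003 m and value of joint contact_arm below 0.04 rad and velocity of joint carriage between -0.01 and 0.01 m/s and velocity of joint contact_arm between -0.05 and 0.05 rad/s); the robot touches nothing.
It fails at once if the carriage is slid with the contact arm down on the rod (value of joint contact_arm below 0.12 rad and (value of joint carriage between 0.006 and 0.034 m or value of joint carriage between -0.034 and -0.006 m)).
It fails at once if a bystander is pushed more than 30 mm (distance of any of rest_block, wrench, screwdriver, bottle, sample_tray, brass_block from where it was at the start of the episode above 0.03 m).
It also fails if it takes over 58 s, if anything falls off the work surface, if the arm or the gripper's body presses on something with over 40 N, if the wrist force passes 120 N, or if a joint passes its speed limit or range.

ROBOT

A 6-joint arm with a two-finger parallel gripper is mounted at the origin on the work surface. World frame = base frame: x ahead of the robot, y to its left, z up, the work surface at z = 0. Lengths are in mm, angles in rad, forces in N, time in s.
With the tool pointing down it reaches from about 350 to 875 mm from the base axis. Payload 15.5 kg.
Tool frame: the origin (TCP) lies at the very end of the fingers, on their centre line; the grasp point (between the pads) lies 19 mm behind it (robot.grip_depth is the distance from the TCP to the grasp point, in mm); y points along the fingers, x is the direction in which the jaws open and shut, and the axes are right-handed (so a half turn about y gives the same grasp; the last joint's range is limited). The gripper opens to 85 mm and grips with 20 to 120 N. Pads are 22 mm wide; open, the fingers measure 114 mm over their backs; the gripper's body (76 mm by 85 mm) begins 54 mm behind the grasp point. The pads swing forward as they close: fully open they stand 13 mm farther back than shut.
Start: joints at [-1.367, 0.494, 1.345, -0, 1.302, -0.096], TCP at [183.985, -597.307, 205.477] pointing down, gripper open.
Joint ranges: [-2.91, 2.91], [-0.82, 2.16], [0.22, 2.67], [-1.22, 4.37], [0.12, 2.79], [-3.08, 3.08]. Speed limits (rad/s): [1.89, 1.89, 2.57, 3.01, 3.01, 3.01].

INTERFACE

Orientations are given as a unit quaternion [w, x, y, z].
In Python, from station import robot, vision, ticket gives the robot as it stands. The module is installed in compiled form; this text tells all that it offers.
- The arm moves only by the shell command python3 -m jog 'ROWS'. ROWS is JSON, a list of rows, each a list of 3 entries, a list of its own where there are three numbers: the shift along the tool's x, y, z in m, then the turn, a rotation vector about the tool's x, y, z in rad, then the closure, from 0 (fully open) to 1 (shut). In form: [[[x, y, z], [rx, ry, rz], gripper], ...]. A call has exactly 10 rows; each row is the pose to reach, as a shift and turn from the pose commanded when the call began, along the tool's axes at that moment; what a row does not reach only later rows make up. A row lasts 1/10 s, in which the tool goes at most 50 mm and 8.59 degrees, less where a joint would pass 70% of its speed; a pose out of reach is approached as far as the arm can. A call with a gripper value outside its range is refused whole. The fingers move at their own pace and stop on an object; the grip force is fixed at half the most. Time passes only in rows, so rows that repeat a pose let the fingers close, or fill a call up. It gives the time, the measured TCP pose, the force and the opening at its end, in the units of the state.
- robot.state(): the state, without advancing time (a new reading comes with each control period).
- vision.snapshot(name): name is "scene" or "side" or "wrist"; returns a dict with "img" (384x512x3 uint8, blue, green, red), "depth" (384x512 float32, mm along the optical axis (not along the pixel's ray), 0 where there is no reading), "mtx" (3x3 intrinsics, pixels), "extrinsics" (4x4, takes a point from camera to world coordinates). Camera axes: x right, y down, z forward; pixel columns grow to the right and rows downward; lengths in mm; the calibration is good to about 2 mm. A picture is of the moment at which its call begins.
- ticket.sign_off(): hands the job in, once; it reports no verdict.
The state is a dict: "time_s": time; "joint_positions": joint angles; "dq": joint speeds; "effort": joint torques, N m; "eef_pos": TCP position; "ee_rot": TCP orientation; "wrist_force": force on the tool from outside, world axes, zero at the start; "torque": the same for the moment, N m; "width": opening from 0.0 (shut) to 1.0 (fully open).
Only numpy, scipy, OpenCV 4.12 (cv2) and the standard library are available. Lean on these libraries where they do the work, as an engineer would, in place of code of your own. Each camera call takes 0.05 s, during which the arm holds its last target.

## Working session

There is one attempt and no reset: what is moved stays moved. The work goes in short steps, Python scripts to look and compute and a shell command to move; the robot and the scene stay as the last step left them, time stands still between calls to the robot, and variables do not carry over. Pictures are saved under pics/ and viewed, and the job is handed in when it is done.

```bash
ls; mkdir -p pics; cat > h.py <<'E'
import numpy as np, cv2
from station import robot, vision, ticket
def snap(n,tag):
    s=vision.snapshot(n); cv2.imwrite(f'pics/{tag}_{n}.png',s['img']); np.savez(f'pics/{tag}_{n}.npz',**s); return s
def load(f): return np.load(f'pics/{f}.npz')
def ray(s,u,v):
    K=s['mtx'];T=s['extrinsics'];d=np.linalg.inv(K)@[u,v,1.0]
    return T[:3,3],T[:3,:3]@d
def onz(s,u,v,z):
    o,d=ray(s,u,v); return o+d*(z-o[2])/d[2]
def dep(s,u,v):
    o,d=ray(s,u,v); return o+d*float(s['depth'][int(round(v)),int(round(u))])
E
python3 - <<'E'
from h import *
print(robot.state())
for n in ['scene','side','wrist']:
    s=snap(n,'a'); print(n,s['extrinsics'].round(2).tolist(),s['mtx'].round(1).tolist())
E
```

```text
pics
{'time_s': 0.0, 'joint_positions': array([-1.36750643e+00,  4.94202138e-01,  1.34611655e+00, -1.85737993e-05,
        1.30251088e+00, -9.54365633e-02]), 'dq': array([-1.89972429e-03,  3.26611919e-04, -1.15224799e-04, -7.25630384e-04,
       -2.01712106e-04,  7.34162443e-05]), 'effort': array([-4.92865729e-04, -8.82167816e+01, -3.83873284e+01, -1.76053254e-04,
        9.89778433e-03, -7.18725755e-05]), 'eef_pos': array([ 183.89553758, -596.92722012,  204.89343126]), 'ee_rot': array([ 0.56912559, -0.56855078,  0.42035697, -0.41969762]), 'wrist_force': array([-0.13459323,  0.26956115,  0.76267949]), 'torque': array([-0.00715463, -0.0305363 , -0.00577471]), 'width': 0.9982057679155667}
scene [[0.39, 0.77, -0.5, 1074.51], [0.92, -0.32, 0.22, -203.77], [0.0, -0.55, -0.84, 996.08], [0.0, 0.0, 0.0, 1.0]] [[368.8, 0.0, 254.6], [0.0, 368.8, 186.2], [0.0, 0.0, 1.0]]
side [[-0.77, -0.31, 0.56, -480.48], [-0.64, 0.4, -0.66, 1176.38], [-0.02, -0.86, -0.51, 999.85], [0.0, 0.0, 0.0, 1.0]] [[499.8, 0.0, 262.0], [0.0, 499.8, 190.9], [0.0, 0.0, 1.0]]
wrist [[0.29, -0.92, -0.26, 250.74], [-0.96, -0.28, -0.08, -577.04], [-0.0, 0.28, -0.96, 372.28], [0.0, 0.0, 0.0, 1.0]] [[272.6, 0.0, 258.4], [0.0, 272.6, 190.4], [0.0, 0.0, 1.0]]
```

View pics/a_scene.png

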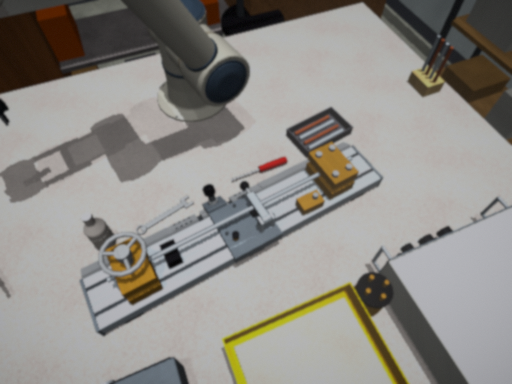

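View pics/a_side.png

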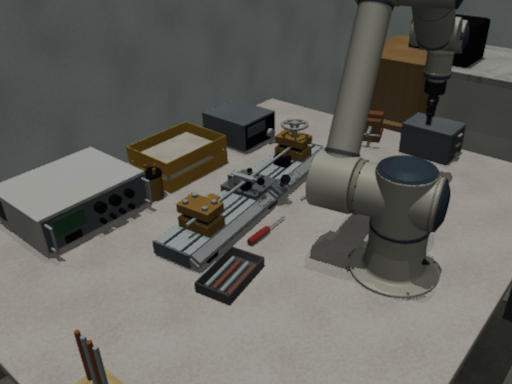

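View pics/a_wrist.png

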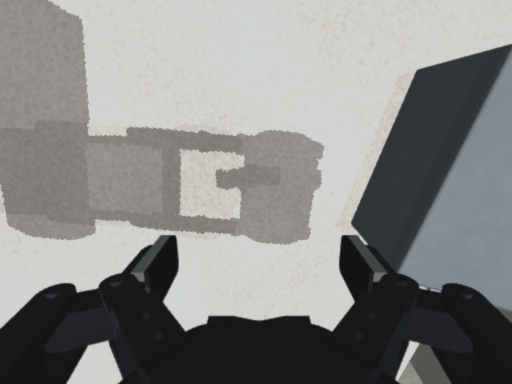

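```bash
python3 - <<'E'
from h import *
s=load('a_scene');im=s['img'][120:340,70:400]
cv2.imwrite('pics/b.png',cv2.resize(im,None,fx=2.4,fy=2.4,interpolation=cv2.INTER_CUBIC))
s=load('a_side');im=s['img'][100:270,150:350]
cv2.imwrite('pics/c.png',cv2.resize(im,None,fx=3.5,fy=3.5,interpolation=cv2.INTER_CUBIC))
E
```

```text
(no output)
```

View pics/b.png

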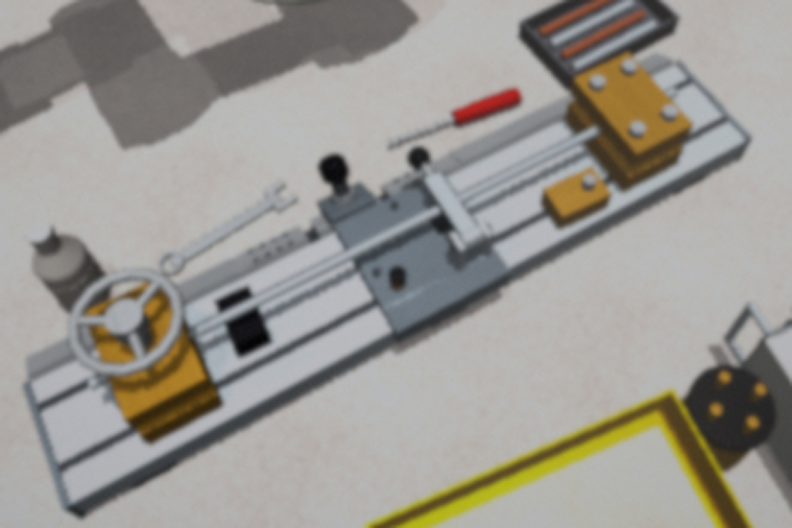

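View pics/c.png

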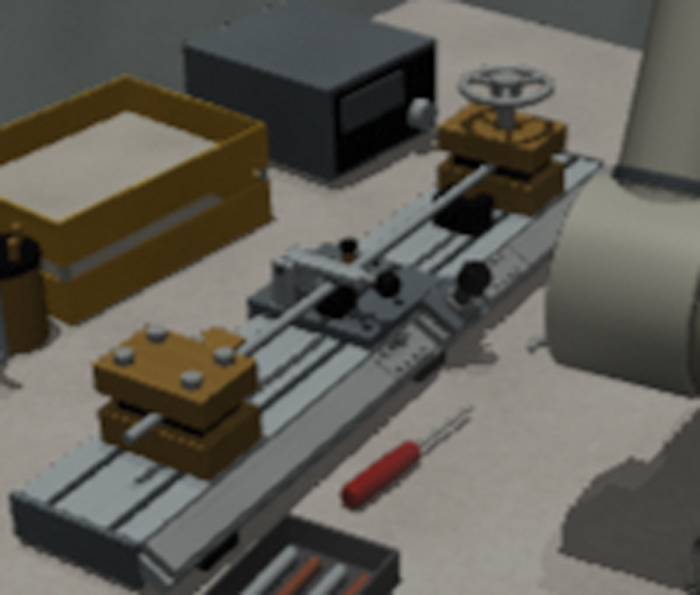

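```bash
python3 - <<'E'
from h import *
S=load('a_scene');D=load('a_side')
z=lambda u,v:(70+(u+.5)/2.4-.5,120+(v+.5)/2.4-.5)
zs=lambda u,v:(150+(u+.5)/3.5-.5,100+(v+.5)/3.5-.5)
a=onz(S,*z(748,138),55);b=onz(S,*z(77,510),55)
print(a,b,np.linalg.norm(a-b))
y=(a-b)/np.linalg.norm(a-b);x=np.array([y[1],-y[0],0]);print('y',y,'x',x)
far=(a+b)/2; o=far-90*x;o[2]=0
print('origin',o)
# blobs
def blob(s,r):
    u0,v0,u1,v1=r;g=s['img'][v0:v1,u0:u1].max(2);m=(g<45).astype(np.uint8)
    n,l,st,c=cv2.connectedComponentsWithStats(m)
    return [(st[i].tolist(),(c[i]+[u0,v0]).round(2)) for i in range(1,n) if st[i][4]>8]
print('scene knob',blob(S,(198,180,222,200)),'ball',blob(S,(235,177,256,197)))
print('side knob',blob(D,(276,170,294,190)),'ball',blob(D,(254,174,268,190)))
def tri(p,q):
    o1,d1=ray(S,*p);o2,d2=ray(D,*q);d1=d1/np.linalg.norm(d1);d2=d2/np.linalg.norm(d2)
    t=np.linalg.lstsq(np.c_[d1,-d2],o2-o1,rcond=None)[0];A=o1+t[0]*d1;B=o2+t[1]*d2
    return (A+B)/2,np.linalg.norm(A-B)
kb,kg=tri(z(334,168),zs(474,278));bb,bg=tri(z(419,158),zs(388,285))
F=lambda p:np.array([(p-o)@x,(p-o)@y,p[2]])
print('knob',kb,kg,F(kb));print('ball',bb,bg,F(bb))
w=onz(S,*z(125,320),205);print('wheel',F(w))
print('ball onz',F(onz(S,*z(419,158),121)))
for u,v in [(334,168),(419,158)]: print(dep(S,*z(u,v)))
E
```

```text
[631.15836929 416.32635797  55.        ] [ 753.9031212 -464.9577638   55.       ] 889.7909739931501
y [-0.13794785  0.99043949  0.        ] x [0.99043949 0.13794785 0.        ]
origin [603.39119082 -36.73100943   0.        ]
scene knob [([6, 5, 10, 14, 94], array([208.87, 190.99]))] ball [([6, 6, 7, 6, 28], array([243.86, 185.25]))]
side knob [([4, 5, 10, 12, 86], array([284.41, 180.08]))] ball [([0, 2, 11, 9, 49], array([260.  , 180.69]))]
knob [495.60658507 -98.81722329 101.81453684] 3.559760314248178 [-115.31879007  -46.62398359  101.81453684]
ball [534.2817785   -4.36856574 122.16807736] 4.192639126250858 [-63.98436181  41.58653719 122.16807736]
wheel [   2.31599969 -316.52981074  205.        ]
ball onz [-62.82587582  43.1211056  121.        ]
[506.1002571  -99.28163795 115.75849746]
[542.18071385  -5.2852348  132.29895009]
```

```bash
cat >> h.py <<'E'
from scipy.spatial.transform import Rotation as Ro
Y=np.array([-0.13795,0.99044,0]);X=np.array([Y[1],-Y[0],0]);Z=np.array([0,0,1.])
O=np.array([603.4,-36.7,0])-1.9*Y
def W(b): return O+b[0]*X+b[1]*Y+b[2]*Z
def B(p): p=np.asarray(p)-O; return np.array([p@X,p@Y,p[2]])
def R0(): 
    q=robot.state()['ee_rot']; return Ro.from_quat([q[1],q[2],q[3],q[0]])
def tgt(sgn,tilt=30):
    t=np.radians(tilt); y=np.sin(t)*X-np.cos(t)*Z; x=sgn*Y; return Ro.from_matrix(np.c_[x,y,np.cross(x,y)])
def go(p,R):
    "TCP target p (world mm)"
    r=R0();s=robot.state()
    return (r.inv().apply(np.asarray(p)-s['eef_pos'])/1000).round(4),(r.inv()*R).as_rotvec().round(4)
E
python3 - <<'E'
from h import *
print(R0().as_matrix().round(2))
G=np.array([.5,0,-.866])
pre=np.array([-65,44,121])+19*G-110*G
for s in (1,-1): print(s,W(pre).round(1),*go(W(pre),tgt(s)))
E
```

```text
[[ 0.29 -0.    0.96]
 [-0.96  0.    0.29]
 [-0.   -1.    0.  ]]
1 [488.1 -10.2 199.8] [-0.4712  0.0057  0.4635] [-0.0634 -2.8845 -0.7729]
-1 [488.1 -10.2 199.8] [-0.4712  0.0057  0.4635] [ 0.5225  0.1565 -0.0429]
```

```bash
python3 -m jog '[[[-0.471,0.006,0.464],[0.5225,0.1565,-0.043],0.3],[[-0.471,0.006,0.464],[0.5225,0.1565,-0.043],0.3],[[-0.471,0.006,0.464],[0.5225,0.1565,-0.043],0.3],[[-0.471,0.006,0.464],[0.5225,0.1565,-0.043],0.3],[[-0.471,0.006,0.464],[0.5225,0.1565,-0.043],0.3],[[-0.471,0.006,0.464],[0.5225,0.1565,-0.043],0.3],[[-0.471,0.006,0.464],[0.5225,0.1565,-0.043],0.3],[[-0.471,0.006,0.464],[0.5225,0.1565,-0.043],0.3],[[-0.471,0.006,0.464],[0.5225,0.1565,-0.043],0.3],[[-0.471,0.006,0.464],[0.5225,0.1565,-0.043],0.3]]'
python3 - <<'E'
from h import *
G=np.array([.5,0,-.866])
pre=np.array([-65,44,121])+19*G-110*G
print(*go(W(pre),tgt(-1)))
E
```

```text
time_s: 1.15
eef_pos: [411.9, -157.9, 201.0]
ee_rot: [0.653, -0.377, 0.328, -0.569]
wrist_force: [1.8, -0.9, -0.7]
width: 0.701
[-0.1357  0.0489  0.0825] [-0.     0.     0.001]
```

```bash
python3 -m jog '[[[-0.136,0.049,0.0825],[0,0,0],0.3],[[-0.136,0.049,0.0825],[0,0,0],0.3],[[-0.136,0.049,0.0825],[0,0,0],0.3],[[-0.136,0.049,0.0825],[0,0,0],0.3],[[-0.136,0.049,0.0825],[0,0,0],0.3],[[-0.136,0.049,0.0825],[0,0,0],0.3],[[-0.136,0.049,0.0825],[0,0,0],0.3],[[-0.136,0.049,0.0825],[0,0,0],0.3],[[-0.136,0.049,0.0825],[0,0,0],0.3],[[-0.136,0.049,0.0825],[0,0,0],0.3]]'
python3 - <<'E'
from h import *
G=np.array([.5,0,-.866])
print(B(robot.state()['eef_pos']))
snap('wrist','d');snap('scene','d');snap('side','d')
E
```

```text
time_s: 2.15
eef_pos: [487.7, -12.9, 199.6]
ee_rot: [0.653, -0.377, 0.328, -0.569]
wrist_force: [0.3, 0.2, -0.7]
width: 0.699
[-111.26605672   41.45808945  199.56406552]
```

View pics/d_wrist.png

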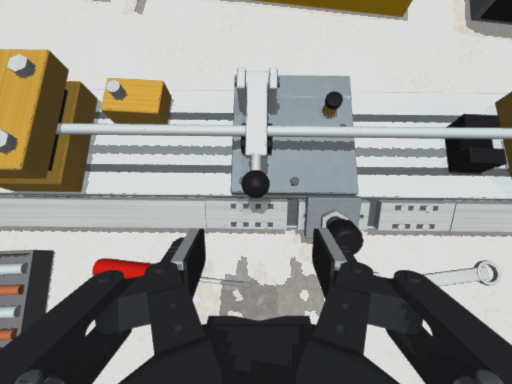

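View pics/d_side.png

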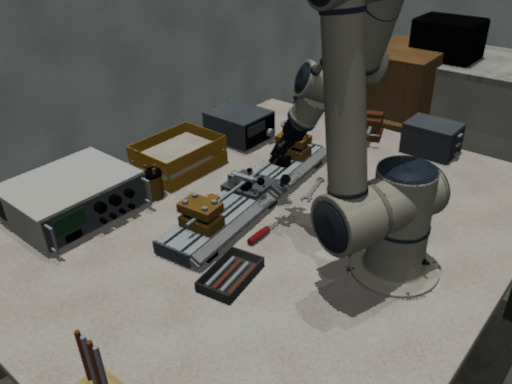

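```bash
python3 - <<'E'
from h import *
s=load('d_wrist')
for n,u,v,z in [('ball',256,183,121),('knobtop?',345,237,115),('rodL',100,129,105),('rodR',420,131.5,105)]:
    print(n,B(onz(s,u,v,z)).round(1),B(dep(s,u,v)).round(1))
im=s['img'][140:270,220:400];cv2.imwrite('pics/e.png',cv2.resize(im,None,fx=4,fy=4,interpolation=cv2.INTER_CUBIC))
E
```

```text
ball [-63.1  43.8 121. ] [-66.3  43.7 132.3]
knobtop? [-115.3  -41.5  115. ] [-115.3  -41.5  114.9]
rodL [  3.2 215.5 105. ] [  0.8 212.5 109.7]
rodR [  -0.4 -135.6  105. ] [  -2.2 -133.3  108.7]
```

View pics/e.png

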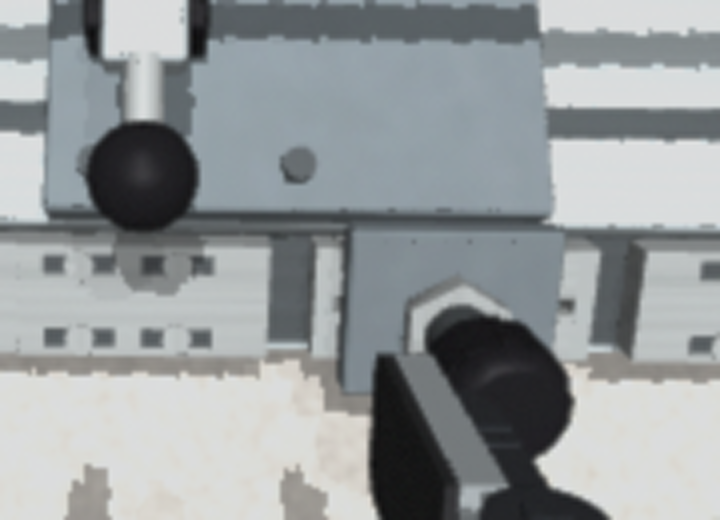

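```bash
python3 - <<'E'
from h import *
G=np.array([.5,0,-.866])
print(*go(W(np.array([-65,43.8,121])+19*G),tgt(-1)))
s=load('d_wrist')
for u,v in [(283,290),(308,290),(312,290),(346,290),(590,300),(625,300),(630,300),(560,300)]:
    p=(220+(u+.5)/4-.5,140+(v+.5)/4-.5); print(u,B(onz(s,*p,52)).round(1),B(dep(s,*p)).round(1))
E
```

```text
[-0.0021  0.1101  0.0007] [ 0.0004 -0.0002  0.0013]
283 [-80.7   2.7  52. ] [-77.9   0.7  35.2]
308 [-80.7  -4.9  52. ] [-78.7  -6.6  39.8]
312 [-80.7  -6.1  52. ] [-79.9  -6.7  47.5]
346 [-80.7 -16.4  52. ] [-82.5 -14.4  63.2]
590 [-83.8 -90.1  52. ] [-82.9 -92.5  45.8]
625 [ -83.9 -100.6   52. ] [ -81.7 -106.7   38.1]
630 [ -83.9 -102.2   52. ] [ -82.2 -106.7   41.6]
560 [-83.8 -81.   52. ] [-81.3 -87.   35.8]
```

```bash
python3 -m jog '[[[-0.002,0.03,0.0],[0,0,0],0.3],[[-0.002,0.06,0.0],[0,0,0],0.3],[[-0.002,0.085,0.0],[0,0,0],0.3],[[-0.002,0.1,0.0],[0,0,0],0.3],[[-0.002,0.11,0.0],[0,0,0],0.3],[[-0.002,0.11,0.0],[0,0,0],0.3],[[-0.002,0.11,0.0],[0,0,0],0.7],[[-0.002,0.11,0.0],[0,0,0],0.8],[[-0.002,0.11,0.0],[0,0,0],0.8],[[-0.002,0.11,0.0],[0,0,0],0.8]]'
python3 - <<'E'
from h import *
print(B(robot.state()['eef_pos']))
snap('wrist','f')
E
```

```text
time_s: 3.3
eef_pos: [541.8, -2.6, 105.1]
ee_rot: [0.653, -0.377, 0.328, -0.569]
wrist_force: [-9.7, -2.1, 17.9]
width: 0.201
[-56.26943805  44.14592864 105.12831736]
```

View pics/f_wrist.png

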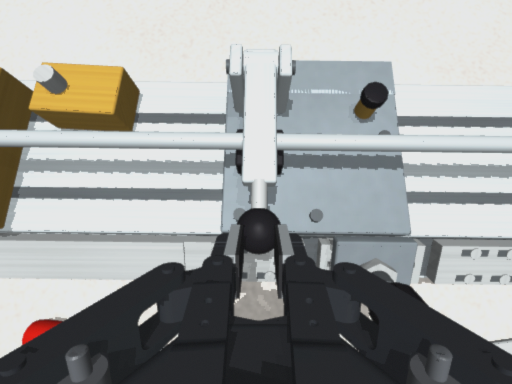

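```bash
python3 - <<'E'
from h import *
s=load('f_wrist')
print(robot.grip_depth, s['extrinsics'].round(2).tolist())
for u,v in [(260,230),(260,215),(233,255),(287,255),(240,285),(280,285),(232,230),(288,230),(260,245)]:
    print(u,v,s['depth'][v,u],B(dep(s,u,v)).round(1))
S=snap('scene','f');D=snap('side','f')
print(robot.state()['wrist_force'],robot.state()['width'])
cv2.imwrite('pics/f1.png',cv2.resize(D['img'][120:240,200:330],None,fx=5,fy=5,interpolation=cv2.INTER_CUBIC))
cv2.imwrite('pics/f2.png',cv2.resize(s['img'][170:320,180:340],None,fx=4,fy=4,interpolation=cv2.INTER_CUBIC))
E
```

```text
18.700000000000003 [[0.14, -0.96, 0.24, 518.23], [-0.99, -0.13, 0.03, -6.15], [-0.0, -0.24, -0.97, 284.91], [0.0, 0.0, 0.0, 1.0]]
260 230 151.45023 [-64.7  43.1 132.6]
260 215 154.83812 [-56.1  43.1 131.3]
233 255 118.02622 [-78.6  55.  163.6]
287 255 118.564766 [-78.6  31.6 163.1]
240 285 127.896385 [-92.2  52.6 150.1]
280 285 121.61611 [-91.6  34.4 156.7]
232 230 143.24283 [-65.6  57.9 140.9]
288 230 212.7047 [-58.5  21.   71.1]
260 245 151.65106 [-72.8  43.1 130.4]
[-9.31502054 -1.18197175 15.705077  ] 0.19884935749382818
```

View pics/f1.png

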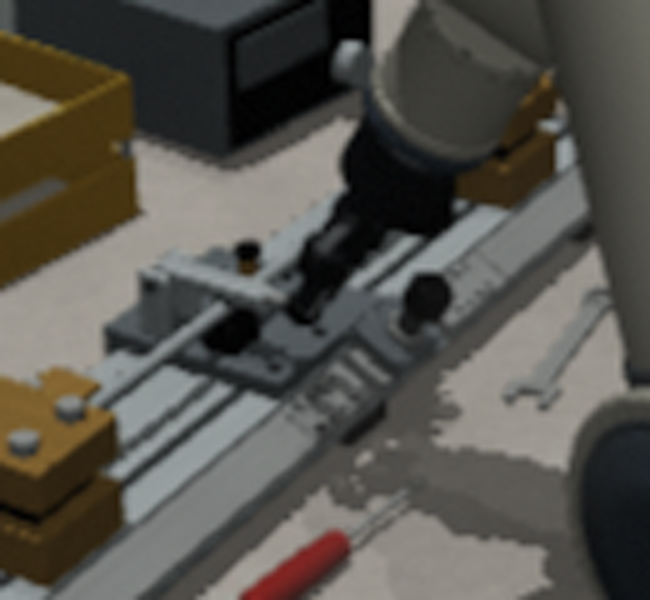

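View pics/f2.png

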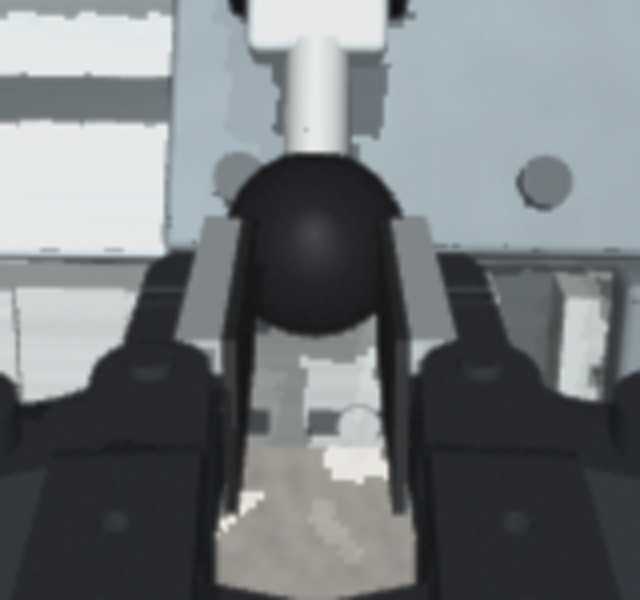

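```bash
python3 - <<'E'
from h import *
s=load('f_wrist');R=R0();p0=robot.state()['eef_pos']
for zu,zv in [(215,230),(225,225),(200,320),(190,335),(235,225),(242,260),(400,225),(415,230),(440,330),(400,500),(240,480)]:
    u,v=180+zu/4,170+zv/4
    print(zu,zv,s['depth'][round(v),round(u)],R.inv().apply(dep(s,u,v)-p0).round(1))
E
```

```text
215 230 144.56616 [-12.9 -34.   10.6]
225 225 147.1777 [-11.8 -31.4  10.1]
200 320 121.23384 [-12.4 -58.3  10.4]
190 335 118.675316 [-13.2 -61.   10.1]
235 225 147.34671 [-10.5 -31.2  10.1]
242 260 136.51772 [ -8.8 -42.4  10.2]
400 225 146.13757 [ 11.7 -32.3  10.6]
415 230 144.84492 [ 13.6 -33.7  10.4]
440 330 120.785355 [ 14.2 -58.9   9.6]
400 500 122.59024 [  9.9 -62.6  -9.7]
240 480 127.86706 [ -8.4 -57.5 -10.8]
```

```bash
python3 -m jog '[[[0,0,0],[0,0,0],0.4],[[0,0,0],[0,0,0],0.4],[[0,0,0],[0,0,0],0.4],[[0,0.012,0],[0,0,0],0.4],[[0,0.022,0],[0,0,0],0.4],[[0,0.022,0],[0,0,0],0.4],[[0,0.022,0],[0,0,0],0.8],[[0,0.022,0],[0,0,0],0.8],[[0,0.022,0],[0,0,0],0.8],[[0,0.022,0],[0,0,0],0.8]]'
python3 - <<'E'
from h import *
s=snap('wrist','g');p0=robot.state()['eef_pos'];print(B(p0),robot.state()['width'])
cv2.imwrite('pics/g.png',cv2.resize(s['img'][150:330,160:360],None,fx=3,fy=3,interpolation=cv2.INTER_CUBIC))
E
```

```text
time_s: 4.45
eef_pos: [552.6, -1.0, 85.6]
ee_rot: [0.653, -0.378, 0.328, -0.569]
wrist_force: [-4.9, -0.3, 6.5]
width: 0.293
[-45.36963229  44.27599114  85.63901409] 0.2938050786095457
```

View pics/g.png

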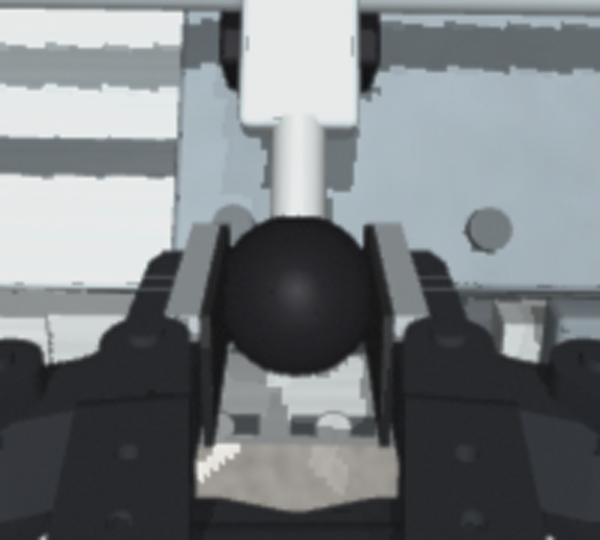

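```bash
python3 -m jog '[[[0,-0.006,0.0042],[0,0,0],0.8],[[0,-0.012,0.009],[0,0,0],0.8],[[0,-0.0175,0.014],[0,0,0],0.8],[[0,-0.023,0.019],[0,0,0],0.8],[[0,-0.0275,0.025],[0,0,0],0.8],[[0,-0.032,0.0307],[0,0,0],0.8],[[0,-0.0363,0.037],[0,0,0],0.8],[[0,-0.04,0.0433],[0,0,0],0.8],[[0,-0.045,0.054],[0,0,0],0.8],[[0,-0.045,0.054],[0,0,0],0.8]]'
python3 - <<'E'
from h import *
s=snap('wrist','i');p0=robot.state()['eef_pos'];print(B(p0),robot.state()['width'])
D=snap('side','i')
a=cv2.resize(s['img'][100:330,130:390],(600,530));b=cv2.resize(D['img'][110:240,190:330],None,fx=4,fy=4,interpolation=cv2.INTER_CUBIC)
cv2.imwrite('pics/i1.png',a);cv2.imwrite('pics/i2.png',b)
E
```

```text
time_s: 5.5
eef_pos: [581.2, 1.4, 153.9]
ee_rot: [0.653, -0.376, 0.325, -0.571]
wrist_force: [3.9, 0.4, 0.8]
width: 0.204
[-18.0444253   43.11920407 153.06055721] 0.2033185821665306
```

View pics/i1.png

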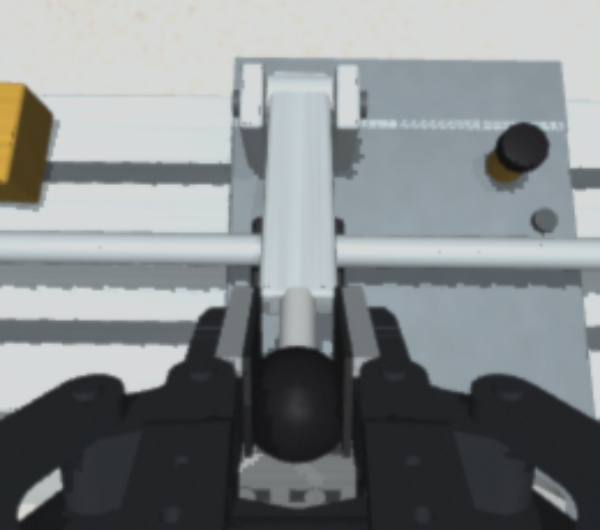

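View pics/i2.png

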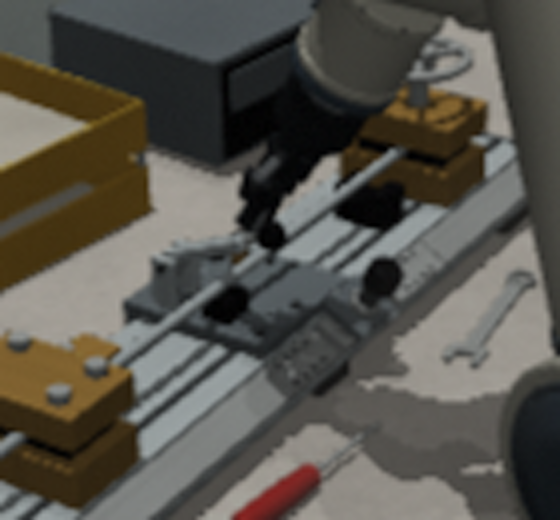

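```bash
python3 - <<'E'
from h import *
s=load('i_wrist');R=R0();p0=robot.state()['eef_pos']
for u,v in [(259,273),(259,260),(259,285)]:
    p=dep(s,u,v);o,d=ray(s,u,v);c=p+14*d/np.linalg.norm(d)
    b=B(c);print(b.round(1),R.inv().apply(c-p0).round(1),np.hypot(b[0]-54,b[2]-115),np.arctan2(b[2]-115,54-b[0])-0.0504)
for u,v in [(235,230),(231,250),(282,230)]:
    print(R.inv().apply(dep(s,u,v)-p0).round(1))
E
```

```text
[-48.7  42.3 169.4] [  1.3 -29.6 -17. ] 116.2688076481724 0.4367026716151826
[-41.5  42.3 168. ] [  1.3 -24.7 -11.4] 109.22663595293841 0.45667860515646785
[-55.2  42.3 170.3] [  1.3 -33.6 -22.2] 122.44489430625681 0.41849445438792565
[-11.3 -35.9  12.7]
[-11.3 -57.7  12.7]
[ 13.3 -35.6  12.5]
```

```bash
python3 -m jog '[[[0,0,0],[0,0,0],0.4],[[0,0,0],[0,0,0],0.4],[[0,0,0],[0,0,0],0.4],[[0,-0.04,0],[0,0,0],0.4],[[0,-0.08,0],[0,0,0],0.4],[[0.02,-0.12,-0.02],[0,0,0],0.4],[[0.05,-0.12,-0.05],[0,0,0],0.4],[[0.08,-0.12,-0.08],[0,0,0],0.4],[[0.08,-0.12,-0.08],[0,0,0],0.4],[[0.08,-0.12,-0.08],[0,0,0],0.4]]'
python3 - <<'E'
from h import *
s=snap('wrist','j');p0=robot.state()['eef_pos'];print(B(p0),robot.state()['width']);snap('scene','j');snap('side','j')
E
```

```text
time_s: 6.6
eef_pos: [459.5, -95.7, 215.0]
ee_rot: [0.652, -0.377, 0.329, -0.57]
wrist_force: [1.4, 0.4, 0.1]
width: 0.598
[-150.05903177  -35.81699824  215.2769979 ] 0.6000122326432722
```

View pics/j_wrist.png

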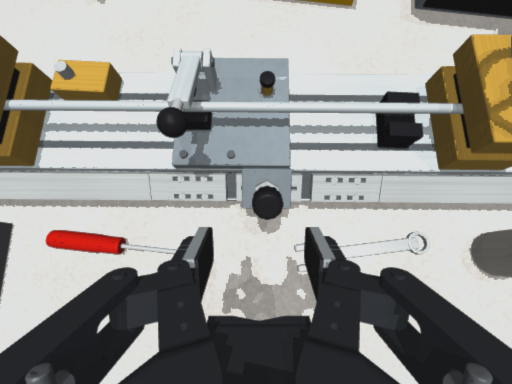

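```bash
python3 - <<'E'
from h import *
s=load('j_wrist')
g=s['img'][180:225,245:290].max(2);m=(g<60).astype(np.uint8)
n,l,st,c=cv2.connectedComponentsWithStats(m)
for i in range(1,n):
    if st[i][4]>20: print(st[i],c[i]+[245,180])
a=np.array([-.5,0,.866])
for u,v in [(267,196),(267,202),(262,202),(272,202),(267,208),(267,213)]:
    p=B(dep(s,u,v)); print(u,v,p.round(1),'axis h',(p@a).round(1))
print(robot.state()['time_s'])
im=s['img'][150:230,210:340];cv2.imwrite('pics/j.png',cv2.resize(im,None,fx=5,fy=5,interpolation=cv2.INTER_CUBIC))
# rod yaw
for u,v in [(60,104),(400,107.5)]: print(B(onz(s,u,v,105)))
p=B(dep(s,172,122));print('ball',p)
E
```

```text
[  7   7  31  32 767] [267.04432855 202.589309  ]
267 196 [-111.6  -45.6  117.7] axis h 157.7
267 202 [-117.2  -45.7  114.3] axis h 157.6
262 202 [-117.3  -40.4  114.8] axis h 158.0
272 202 [-117.1  -50.9  113.8] axis h 157.1
267 208 [-123.   -45.7  111.1] axis h 157.7
267 213 [-127.8  -45.7  107.8] axis h 157.2
6.75
[  4.56170568 199.20491286 105.        ]
[  -1.92794506 -204.56648454  105.        ]
ball [-58.06689752  38.90504617 177.0855379 ]
```

View pics/j.png

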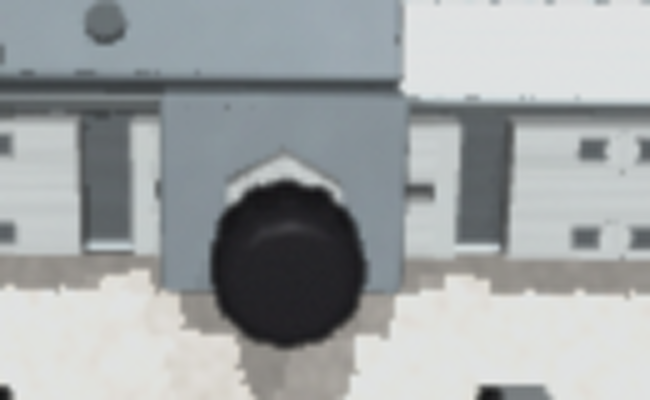

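```bash
python3 - <<'E'
from h import *
print(*go(W([-90.5,-45.7,59.8]),tgt(-1)))
E
```

```text
[ 0.0108  0.1643 -0.0267] [0.0003 0.0015 0.0002]
```

```bash
python3 -m jog '[[[0.011,0.0,-0.027],[0,0,0],0.4],[[0.011,0.04,-0.027],[0,0,0],0.4],[[0.011,0.08,-0.027],[0,0,0],0.4],[[0.011,0.1,-0.027],[0,0,0],0.4],[[0.011,0.115,-0.027],[0,0,0],0.4],[[0.011,0.125,-0.027],[0,0,0],0.4],[[0.011,0.135,-0.027],[0,0,0],0.4],[[0.011,0.14,-0.027],[0,0,0],0.4],[[0.011,0.14,-0.027],[0,0,0],0.4],[[0.011,0.14,-0.027],[0,0,0],0.4]]'
python3 - <<'E'
from h import *
s=snap('wrist','k');p0=robot.state()['eef_pos'];print(B(p0),robot.state()['width'])
E
```

```text
time_s: 7.75
eef_pos: [508.0, -98.2, 80.6]
ee_rot: [0.654, -0.378, 0.328, -0.568]
wrist_force: [-0.2, 0.4, 0.6]
width: 0.596
[-103.08575714  -46.09121941   80.75760925] 0.5957655712049601
```

View pics/k_wrist.png

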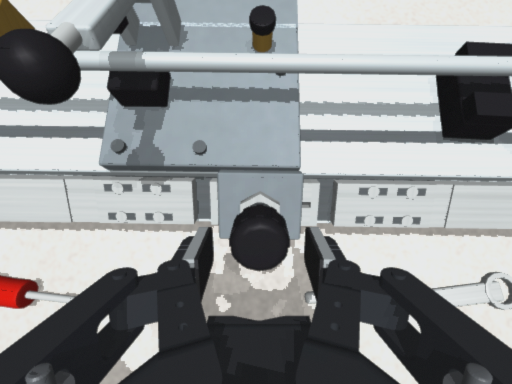

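```bash
python3 - <<'E'
from h import *
s=load('k_wrist');R=R0();p0=robot.state()['eef_pos']
for u,v in [(259,225),(259,240),(259,255),(259,265),(232,245),(286,245),(207,235),(310,235),(203,260),(312,260)]:
    print(u,v,R.inv().apply(dep(s,u,v)-p0).round(1))
E
```

```text
259 225 [  0.2 -35.1  12.6]
259 240 [  0.2 -35.9   4.4]
259 255 [  0.2 -36.1  -4.4]
259 265 [  0.2 -36.7 -10.1]
232 245 [-14.4 -33.5   0.2]
286 245 [ 14.7 -34.4   0.7]
207 235 [-25.9 -42.1  10.2]
310 235 [ 25.8 -41.8  10.1]
203 260 [-25.5 -55.6   4. ]
312 260 [ 25.5 -51.5   1.6]
```

```bash
python3 -m jog '[[[0,0.008,0],[0,0,0],0.4],[[0,0.016,0],[0,0,0],0.4],[[0,0.023,0],[0,0,0],0.4],[[0,0.023,0],[0,0,0],0.4],[[0,0.023,0],[0,0,0],0.8],[[0,0.023,0],[0,0,0],0.8],[[0,0.023,0],[0,0,0],0.8],[[0,0.023,0],[0,0,0],0.8],[[0,0.023,0],[0,0,0],0.8],[[0,0.023,0],[0,0,0],0.8]]'
python3 - <<'E'
from h import *
s=snap('wrist','l');p0=robot.state()['eef_pos'];print(B(p0),robot.state()['width'])
E
```

```text
time_s: 8.8
eef_pos: [518.8, -97.3, 61.2]
ee_rot: [0.653, -0.377, 0.328, -0.569]
wrist_force: [-2.8, 2.4, 5.7]
width: 0.363
[-92.16732883 -46.42563551  61.19755946] 0.3665965929391509
```

View pics/l_wrist.png

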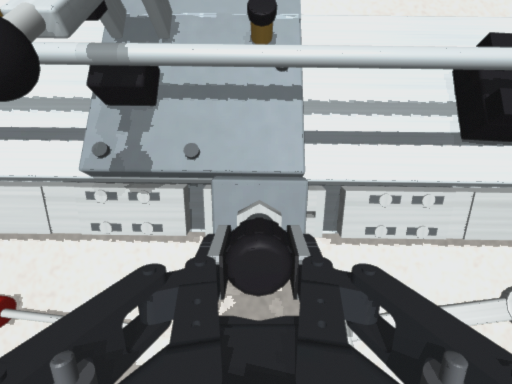

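```bash
python3 -m jog '[[[0,-0.005,0],[0,0,0],0.8],[[0,-0.01,0],[0,0,0],0.8],[[0,-0.015,0],[0,0,0],0.8],[[0,-0.015,0],[0,0,0],0.8],[[0,-0.015,0],[0,0,0],0.8],[[0.003,-0.015,0],[0,0,0],0.8],[[0.006,-0.015,0],[0,0,0],0.8],[[0.009,-0.015,0],[0,0,0],0.8],[[0.012,-0.015,0],[0,0,0],0.8],[[0.015,-0.015,0],[0,0,0],0.8]]'
python3 - <<'E'
from h import *
s=snap('wrist','m');p0=robot.state()['eef_pos'];print(B(p0),robot.state()['width'])
R=R0()
u,v=259,258
print(R.inv().apply(dep(s,u,v)-p0).round(1), R.inv().apply(robot.state()['wrist_force']))
E
```

```text
time_s: 9.85
eef_pos: [513.5, -113.0, 73.7]
ee_rot: [0.653, -0.378, 0.328, -0.568]
wrist_force: [5.6, 5.2, -10.0]
width: 0.361
[-99.55347643 -61.80003351  73.71193478] 0.3675586007098752
[  0.  -57.8   6.1] [-2.73405763 11.25458822 -0.54922912]
```

View pics/m_wrist.png

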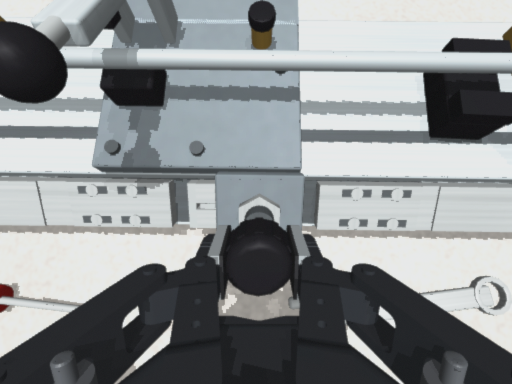

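```bash
python3 -m jog '[[[0.004,0,0],[0,0,0],0.8],[[0.008,0,0],[0,0,0],0.8],[[0.012,0,0],[0,0,0],0.8],[[0.016,0,0],[0,0,0],0.8],[[0.02,0,0],[0,0,0],0.8],[[0.021,0,0],[0,0,0],0.8],[[0.021,0.003,0],[0,0,0],0.8],[[0.021,0.004,0],[0,0,0],0.55],[[0.021,0.004,0],[0,0,0],0.55],[[0.021,0.004,0],[0,0,0],0.55]]'
python3 - <<'E'
from h import *
s=snap('wrist','n');st=robot.state();p0=st['eef_pos'];print(B(p0),st['width'])
R=R0()
u,v=259,258
print(R.inv().apply(dep(s,u,v)-p0).round(1), R.inv().apply(st['wrist_force']))
E
```

```text
time_s: 10.9
eef_pos: [518.6, -134.2, 70.3]
ee_rot: [0.653, -0.378, 0.328, -0.569]
wrist_force: [-0.2, 0.8, -0.7]
width: 0.451
[-97.41329734 -82.95054892  70.29970058] 0.4482652024544851
[  0.5 -60.2   7.5] [ 0.3170017   0.45660357 -0.42348704]
```

View pics/n_wrist.png

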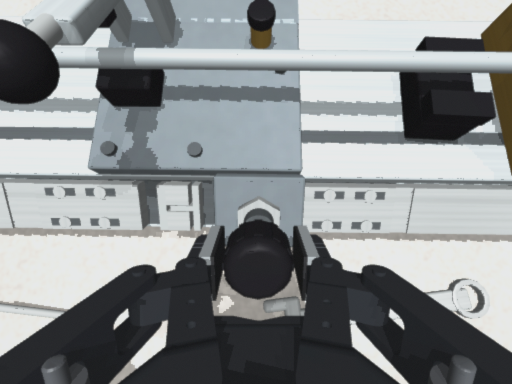

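```bash
python3 -m jog '[[[0.001,0,0],[0,0,0],0.55],[[0.002,0,0],[0,0,0],0.55],[[0.003,0,0],[0,0,0],0.55],[[0.004,0,0],[0,0,0],0.55],[[0.005,0,0],[0,0,0],0.55],[[0.006,0,0],[0,0,0],0.55],[[0.007,0,0],[0,0,0],0.55],[[0.008,0,0],[0,0,0],0.55],[[0.0085,0,0],[0,0,0],0.55],[[0.009,0,0],[0,0,0],0.55]]'
python3 - <<'E'
from h import *
s=snap('wrist','o');st=robot.state();p0=st['eef_pos'];print(B(p0),st['width'])
R=R0()
for u in (245,259,273): print(R.inv().apply(dep(s,u,258)-p0).round(1))
print(R.inv().apply(st['wrist_force']))
E
```

```text
time_s: 11.95
eef_pos: [519.4, -141.4, 70.1]
ee_rot: [0.654, -0.377, 0.329, -0.568]
wrist_force: [1.8, 9.2, 2.9]
width: 0.451
[-97.62698166 -90.34139185  70.09677938] 0.45142070417051133
[ -5.9 -59.1   6.9]
[  0.4 -60.4   7.6]
[  6.6 -59.2   6.9]
[-10.40986512  -2.39742625   3.64833445]
```

```bash
python3 -m jog '[[[0.0005,0,0],[0,0,0],0.55],[[0.001,0,0],[0,0,0],0.55],[[0.0015,0,0],[0,0,0],0.55],[[0.002,0,0],[0,0,0],0.55],[[0.0025,0,0],[0,0,0],0.55],[[0.003,0,0],[0,0,0],0.55],[[0.0035,0,0],[0,0,0],0.55],[[0.004,0,0],[0,0,0],0.55],[[0.0045,0,0],[0,0,0],0.55],[[0.005,0,0],[0,0,0],0.55]]'
cat > chk.py <<'E'
from h import *
import sys
s=snap('wrist',sys.argv[1]);st=robot.state();p0=st['eef_pos'];print(B(p0).round(1),st['width'])
R=R0()
for u in (259,): print(R.inv().apply(dep(s,u,258)-p0).round(1))
print(R.inv().apply(st['wrist_force']).round(1))
E
python3 chk.py p
```

```text
time_s: 13.0
eef_pos: [520.0, -146.3, 70.1]
ee_rot: [0.654, -0.377, 0.329, -0.568]
wrist_force: [0.7, 10.4, 4.4]
width: 0.452
[-97.7 -95.2  70.1] 0.45114895250355347
[  0.4 -61.5   8.2]
[-11.4  -2.2   4.3]
```

```bash
python3 -m jog '[[[0.0004,0,0],[0,0,0],0.55],[[0.0008,0,0],[0,0,0],0.55],[[0.0012,0,0],[0,0,0],0.55],[[0.0016,0,0],[0,0,0],0.55],[[0.002,0,0],[0,0,0],0.55],[[0.0024,0,0],[0,0,0],0.55],[[0.0028,0,0],[0,0,0],0.55],[[0.0032,0,0],[0,0,0],0.55],[[0.0036,0,0],[0,0,0],0.55],[[0.004,0,0],[0,0,0],0.55]]'
python3 chk.py q
```

```text
time_s: 14.05
eef_pos: [520.7, -150.7, 70.0]
ee_rot: [0.654, -0.377, 0.328, -0.568]
wrist_force: [2.9, 8.1, -2.3]
width: 0.451
[-97.6 -99.8  69.9] 0.45226339402201254
[  0.4 -60.2   7.5]
[-6.4  4.3  2.2]
```

```bash
python3 -m jog '[[[0.0003,0,0],[0,0,0],0.55],[[0.0006,0,0],[0,0,0],0.55],[[0.0009,0,0],[0,0,0],0.55],[[0.0012,0,0],[0,0,0],0.55],[[0.0015,0,0],[0,0,0],0.55],[[0.0018,0,0],[0,0,0],0.55],[[0.0021,0,0],[0,0,0],0.55],[[0.0024,0,0],[0,0,0],0.55],[[0.0027,0,0],[0,0,0],0.55],[[0.003,0,0],[0,0,0],0.55]]'
python3 chk.py r
```

```text
time_s: 15.1
eef_pos: [521.3, -154.8, 70.1]
ee_rot: [0.653, -0.378, 0.328, -0.569]
wrist_force: [-2.9, 3.6, -1.5]
width: 0.451
[ -97.6 -103.9   70.1] 0.44839462657361456
[  0.4 -48.4   0.7]
[-4.  -0.4 -3.8]
```

View pics/r_wrist.png

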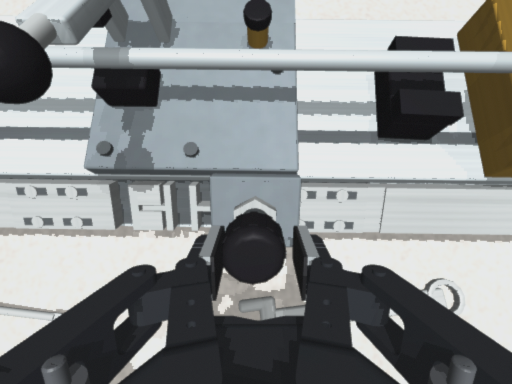

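```bash
python3 -m jog '[[[-0.002,0,0],[0,0,0],0.4],[[-0.003,0,0],[0,0,0],0.4],[[-0.003,0,0],[0,0,0],0.4],[[-0.003,-0.03,0],[0,0,0],0.4],[[-0.003,-0.07,0],[0,0,0],0.4],[[-0.003,-0.11,0],[0,0,0],0.4],[[-0.003,-0.15,0],[0,0,0],0.4],[[-0.02,-0.17,0],[0,0,0],0.4],[[-0.05,-0.17,0],[0,0,0],0.4],[[-0.05,-0.17,0],[0,0,0],0.4]]'
python3 - <<'E'
from h import *
s=snap('wrist','t');snap('scene','t');snap('side','t');p0=robot.state()['eef_pos'];print(B(p0),robot.state()['width'])
E
```

```text
time_s: 16.15
eef_pos: [429.2, -114.6, 217.9]
ee_rot: [0.653, -0.378, 0.328, -0.569]
wrist_force: [0.6, -0.4, -0.4]
width: 0.601
[-182.0783859   -54.12830587  217.57808439] 0.5997181884358116
```

View pics/t_wrist.png

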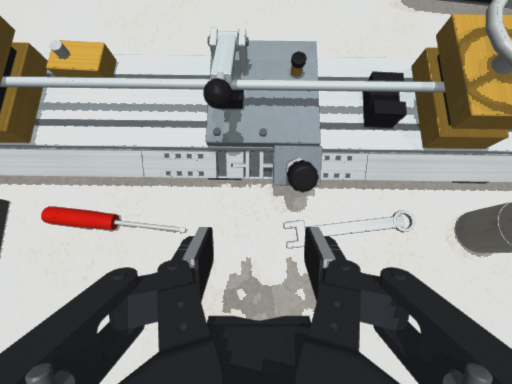

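```bash
python3 - <<'E'
from h import *
s=load('t_wrist')
a=np.array([-.5,0,.866])
p=B(dep(s,302,176));print('knob top',p.round(1),p@a)
for u,v in [(218,93),(218,88),(218,98)]:
    q=dep(s,u,v);o,d=ray(s,u,v);c=B(q+14*d/np.linalg.norm(d));print('ball',c.round(1),np.hypot(c[0]-54,c[2]-115),np.arctan2(c[2]-115,54-c[0])-.0504)
j=load('j_wrist');p2=B(dep(j,267,202.6));print('travel',p[1]-p2[1],p2@a)
print(*go(W([-50,-9,193]),tgt(-1,0)))
E
```

```text
knob top [-119.8  -98.6  113. ] 157.7964280964303
ball [-52.4 -12.1 165.5] 117.79831715730599 0.3924494101145342
ball [-47.1 -11.9 165.6] 113.01947987116048 0.4139706387590087
ball [-55.7 -11.8 162.1] 119.37862787905361 0.3552250928515377
travel -52.93628261072973 157.12090519880718
[-0.0451  0.0873  0.1021] [-0.5237  0.0007  0.0017]
```

```bash
python3 - <<'E'
from h import *
print(*go(W([-54,-10.5,190]),tgt(-1,0)))
E
python3 -m jog '[[[-0.043,0.088,0.097],[-0.5237,0,0],0.8],[[-0.043,0.088,0.097],[-0.5237,0,0],0.8],[[-0.043,0.088,0.097],[-0.5237,0,0],0.8],[[-0.043,0.088,0.097],[-0.5237,0,0],0.8],[[-0.043,0.088,0.097],[-0.5237,0,0],0.8],[[-0.043,0.088,0.097],[-0.5237,0,0],0.8],[[-0.043,0.088,0.097],[-0.5237,0,0],0.8],[[-0.043,0.088,0.097],[-0.5237,0,0],0.8],[[-0.043,0.088,0.097],[-0.5237,0,0],0.8],[[-0.043,0.088,0.097],[-0.5237,0,0],0.8]]'
python3 - <<'E'
from h import *
s=snap('wrist','u');p0=robot.state()['eef_pos'];print(B(p0),robot.state()['width'],R0().as_matrix().round(3).tolist())
print(*go(W([-54,-10.5,190]),tgt(-1,0)))
E
```

```text
[-0.0436  0.0879  0.0972] [-0.5237  0.0007  0.0017]
time_s: 17.3
eef_pos: [550.5, -57.4, 189.9]
ee_rot: [-0.533, 0.533, -0.464, 0.465]
wrist_force: [0.3, -0.3, -0.1]
width: 0.2
[-55.06269176 -11.24539164 189.97482342] 0.20222025544005542 [[0.137, 0.0, 0.991], [-0.991, -0.001, 0.137], [0.001, -1.0, 0.0]]
[-0.0007 -0.      0.0011] [-0.0003 -0.0012  0.001 ]
```

View pics/u_wrist.png

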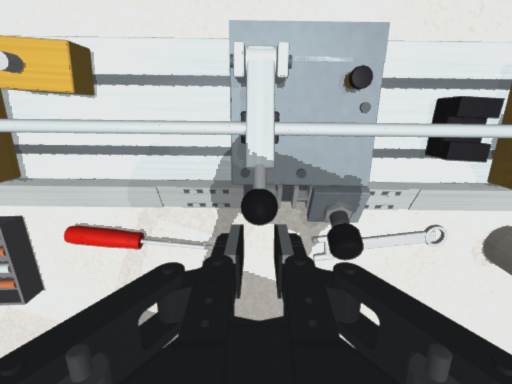

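```bash
python3 - <<'E'
from h import *
s=load('u_wrist');R=R0();p0=robot.state()['eef_pos']
for u,v in [(260,207),(260,200),(260,215)]:
    q=dep(s,u,v);o,d=ray(s,u,v);c=q+14*d/np.linalg.norm(d);b=B(c);print('ball',b.round(1),R.inv().apply(c-p0).round(1),np.hypot(b[0]-54,b[2]-115),np.arctan2(b[2]-115,54-b[0])-.0504)
for u,v in [(233,232),(283,232)]: print(R.inv().apply(dep(s,u,v)-p0).round(1))
E
```

```text
ball [-53.5 -12.6 164.7] [ 1.3 25.3  1.5] 118.45313348727204 0.3825160019578591
ball [-48.5 -12.6 163.1] [ 1.3 26.9  6.5] 113.26258127811421 0.3881156868442694
ball [-59.5 -12.6 165.8] [ 1.3 24.2 -4.4] 124.33573962516145 0.3704055483480458
[-12.7 -38.8  10.6]
[ 12.9 -38.6  10.6]
```

```bash
python3 -m jog '[[[0.001,0.02,0.001],[0,0,0],0.8],[[0.001,0.035,0.001],[0,0,0],0.8],[[0.001,0.04,0.001],[0,0,0],0.8],[[0.001,0.044,0.001],[0,0,0],0.8],[[0.001,0.048,-0.0005],[0,0,0],0.8],[[0.001,0.052,-0.002],[0,0,0],0.8],[[0.001,0.056,-0.004],[0,0,0],0.8],[[0.001,0.06,-0.005],[0,0,0],0.8],[[0.001,0.063,-0.006],[0,0,0],0.8],[[0.001,0.066,-0.0065],[0,0,0],0.8]]'
cat > bl.py <<'E'
from h import *
import sys
s=snap('wrist',sys.argv[1]);R=R0();st=robot.state();p0=st['eef_pos'];print(B(p0).round(1),R.inv().apply(st['wrist_force']).round(1))
m=(s['img'].max(2)<50);
for u,v in [(260,int(a)) for a in sys.argv[2:]]:
    q=dep(s,u,v);o,d=ray(s,u,v);c=q+14*d/np.linalg.norm(d);b=B(c);print(u,v,'ball',b.round(1),R.inv().apply(c-p0).round(1),np.hypot(b[0]-54,b[2]-115),np.arctan2(b[2]-115,54-b[0])-.0504)
E
python3 bl.py v 225 235 245
```

```text
time_s: 18.35
eef_pos: [544.8, -58.7, 123.3]
ee_rot: [-0.533, 0.534, -0.464, 0.464]
wrist_force: [-0.9, -0.5, 1.7]
width: 0.201
[-61.3 -11.7 122.9] [-0.4 -1.2 -1.2]
260 225 ball [-58.  -12.9 134.9] [  1.2 -12.    3.2] 113.80080396345228 0.12532866114157082
260 235 ball [-63.1 -12.9 138.5] [  1.2 -15.6  -1.8] 119.4118394277623 0.14764838806627248
260 245 ball [-70.1 -13.  137.8] [  1.2 -14.9  -8.9] 126.22271643942987 0.13158327422339616
```

View pics/v_wrist.png

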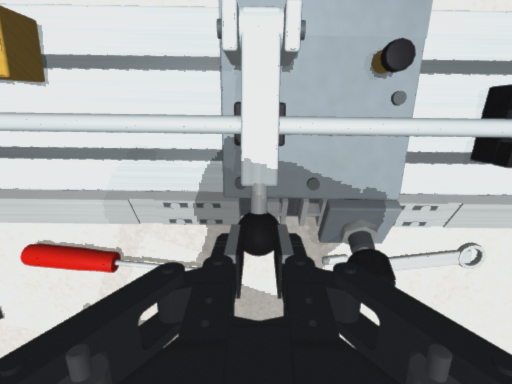

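```bash
python3 -m jog '[[[0.001,0.004,-0.001],[0,0,0],0.8],[[0.001,0.008,-0.002],[0,0,0],0.8],[[0.001,0.011,-0.0025],[0,0,0],0.8],[[0.001,0.013,-0.003],[0,0,0],0.8],[[0.001,0.015,-0.003],[0,0,0],0.8],[[0.001,0.017,-0.003],[0,0,0],0.8],[[0.001,0.018,-0.003],[0,0,0],0.8],[[0.001,0.019,-0.003],[0,0,0],0.8],[[0.001,0.02,-0.003],[0,0,0],0.8],[[0.001,0.02,-0.003],[0,0,0],0.8]]'
python3 bl.py w 230 235 240 245
```

```text
time_s: 19.4
eef_pos: [542.3, -60.2, 104.7]
ee_rot: [-0.533, 0.534, -0.464, 0.465]
wrist_force: [-8.4, 2.4, 26.5]
width: 0.201
[-63.8 -12.9 104.8] [ -2.6 -26.3  -7.9]
260 230 ball [-63.1 -14.1 118.7] [  1.2 -13.9   0.7] 117.13683067399123 -0.01905151178553558
260 235 ball [-65.7 -14.1 120.2] [  1.2 -15.5  -1.9] 119.7825537335895 -0.006585548423377455
260 240 ball [-68.9 -14.1 120.5] [  1.2 -15.8  -5.1] 122.97836599354976 -0.0052804117761898195
260 245 ball [-72.5 -14.1 120. ] [  1.2 -15.2  -8.7] 126.59637858956191 -0.010857162912518419
```

```bash
python3 -m jog '[[[0,-0.003,0],[0,0,0],0.8],[[0,-0.008,0],[0,0,0],0.8],[[0,-0.02,0],[0,0,0],0.8],[[0,-0.05,0],[0,0,0],0.8],[[0,-0.09,0],[0,0,0],0.8],[[0,-0.13,0],[0,0,0],0.8],[[0,-0.15,0],[0,0,0],0.8],[[0,-0.15,0],[0,0,0],0.8],[[0,-0.15,0],[0,0,0],0.8],[[0,-0.15,0],[0,0,0],0.8]]'
python3 bl.py x 180 185 190
python3 -c "
from h import *
snap('scene','x');D=snap('side','x')
cv2.imwrite('pics/x1.png',cv2.resize(D['img'][110:250,180:340],None,fx=4,fy=4,interpolation=cv2.INTER_CUBIC))"
```

```text
time_s: 20.45
eef_pos: [541.6, -59.9, 252.8]
ee_rot: [-0.533, 0.534, -0.465, 0.464]
wrist_force: [-0.4, 0.5, 0.2]
width: 0.207
[-64.4 -12.5 252.6] [ 0.9 -0.2 -0.5]
260 180 ball [-68.4 -14.3 120.7] [  1.7 132.   -3.7] 122.57122894836918 -0.003985938802983098
260 185 ball [-74.8 -14.3 118.7] [  1.8 134.  -10.1] 128.87560717660895 -0.021812971418880445
260 190 ball [-119.   -14.9  -14.6] [  2.3 267.4 -54. ] 216.20651364532452 -0.6932692666074434
```

View pics/x_wrist.png

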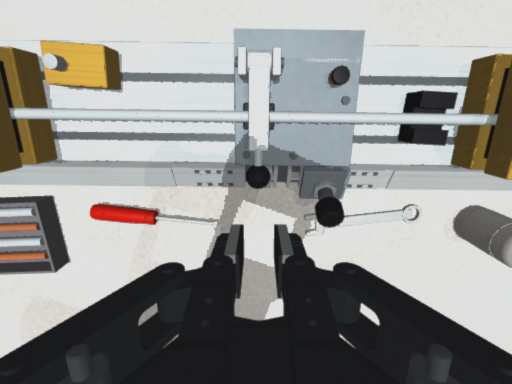

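View pics/x1.png

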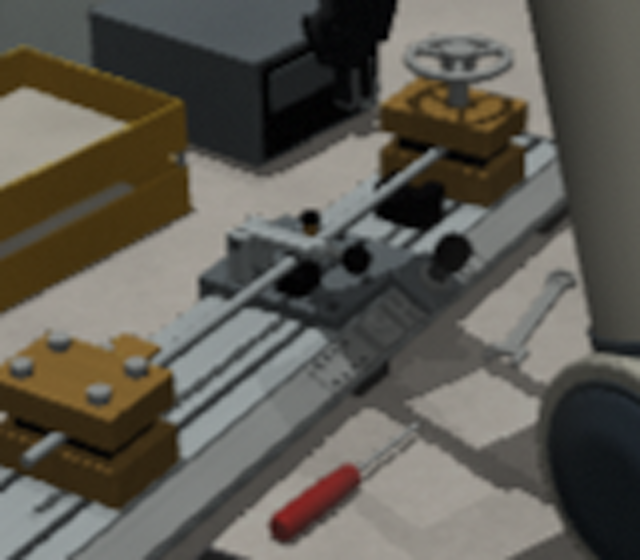

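```bash
python3 - <<'E'
from h import *
s=load('x_wrist');a=np.array([-.5,0,.866])
for v in (172,176):
    q=dep(s,258,v);o,d=ray(s,258,v);b=B(q+14*d/np.linalg.norm(d));print('ball',b.round(1),np.arctan2(b[2]-115,54-b[0])-.0504)
for u,v in [(329,211),(330,215)]:
    p=B(dep(s,u,v));print(p.round(1),p@a)
print(robot.state()['wrist_force'],ticket.sign_off())
E
```

```text
ball [-59.8 -12.  117.8] -0.02595085156071555
ball [-64.1 -12.  119.5] -0.012587339647377835
[-107.4  -96.2  115.9] 154.11566892897474
[-111.5  -97.1  118.5] 158.34530467552887
the job is handed in; nothing more can be done
[-0.22122732  0.91374407 -0.23670331] None
```

I handed the job in at about 20.5 s. `sign_off` reports no verdict, so what follows rests on my own measurements.

- **Arm up:** I lifted the contact arm by its ball. The ball slipped out of the jaws partway, but the arm stayed up at about 0.4 rad.
- **Knob and carriage:** I pulled the index knob out 15 mm and slid the carriage towards the hand wheel (−y). I let go about 36 mm along, with the pin riding on the bar, and pushed on until it snapped into the notch.
- **Arm down:** I lowered the arm by pressing on the ball until it met the rod, at about 26 N, and then drew back clear.

**Last checks:**
- **Carriage:** it had moved about −53 mm, within the required 39 to 61 mm. I measured this just before lowering the arm.
- **Pin:** the knob top is back at its starting height along its axis (157.8 mm then, 157.1 mm at the start), so the pin is home.
- **Final knob reading:** two points on the knob gave 154 and 158 mm. I think the 154 is on the knob's edge, so it does not count against the other readings.
- **Contact arm:** it reads about −0.01 rad at the ball, which is down on the rod.
- **Robot:** the wrist force is about zero, so it touches nothing.
- **Bystanders:** none looked moved in the last pictures, but I did not measure them.

**Disagreements:**
- **Finger ends:** the wrist camera showed the pads ending about 31 mm behind the stated TCP. My first grasp of the ball closed behind it because of this, so I went about 20 mm deeper for the later grasps.
- **Bench direction:** the scene and wrist cameras differed by about 0.6 to 0.9 degrees. This was too small to affect the moves.

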